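Take the white cop off the reeling stand and hold it up to the inspection camera

ROBOT

A 7-joint arm with a two-finger parallel gripper is mounted at the origin on a cart in front of the work surface, level with it; the furniture and walls round the work are solid. World frame = base frame: x ahead of the robot, y to its left, z up, the work surface at z = 0. Lengths are in m, angles in rad, forces in N, time in s.
With the tool pointing down it reaches from about 0.425 to 0.925 m from the base axis. Payload 6.8 kg.
Tool frame: the origin (TCP) lies midway between the tips of the shut fingers; the grasp point (between the pads) lies 19 mm behind it (grip_point_offset is the z of the grasp point in the tool frame, in m); z points along the fingers, y is the line along which they close (so a half turn about z gives the same grasp; the last joint's range is limited). The gripper opens to 85 mm and grips with 20 to 120 N. Pads are 22 mm wide; open, the fingers measure 114 mm over their backs; the gripper's body (76 mm by 85 mm) begins 54 mm behind the grasp point. The pads swing forward as they close: fully open they stand 13 mm farther back than shut.
Start: joints at [1.169, 0.477, 0.022, 1.555, -0.011, 1.109, -0.083], TCP at [0.195, -0.646, 0.231] pointing down, gripper open.
Joint ranges: [-2.96, 2.96], [-0.34, 2.1], [-1.41, 1.46], [0.24, 2.44], [-1.37, 4.51], [0.17, 1.92], [-2.96, 2.96]. Speed limits (rad/s): [2.39, 2.39, 3.14, 3.14, 3.14, 3.14, 3.14].

INTERFACE

Orientations are given as a rotation vector (axis times angle).
In Python, from bench import get_obs, grab_frame, calibration, hand_in, grip_point_offset gives the robot as it stands.
- The arm moves only by the shell command python3 -m pendant 'ROWS' [OPENING] [FORCE]. ROWS is a JSON object of lists of equal length, an entry for each row: "translation": the shift along the world's x, y, z in units of 25 mm (1.0 is 25 mm), a list of three; "delta_rot": the turn, a rotation vector about the world's x, y, z in units of 5 degrees (1.0 is 5 degrees), a list of three. In form: {"translation": [[dx, dy, dz], ...], "delta_rot": [[rx, ry, rz], ...]}. A call has 1 to 12 rows; each row is the pose to reach, as a shift and turn from the pose commanded when the call began; what a row does not reach only later rows make up. A row lasts 1/8 s, in which the tool goes at most 62.5 mm and 10.7 degrees, less where a joint would pass 70% of its speed; a pose out of reach is approached as far as the arm can. A call with a gripper value outside its range is refused whole. OPENING is the opening, from 0 (shut) to 1 (fully open), set as the call begins (- or left out, the last holds). The fingers move at their own pace and stop on an object; FORCE is the grip in N (left out, the last holds). Time passes only in rows, so rows that repeat a pose let the fingers close. It gives the time, the measured TCP pose, the force, the opening and the grip force at its end, in the units of the state.
- get_obs(): the state, without advancing time (a new reading comes with each control period).
- grab_frame(name): name is "side" or "top"; returns (picture, depth): 480x640x3 uint8, red, green, blue; 480x640 float32, m along the optical axis (not along the pixel's ray), 0 where there is no reading.
- calibration(name): a dict with "K" (3x3 intrinsics, pixels), "k1" (the pictures are not rectified: a ray, as slopes to the right and down, at radius r is drawn at 1 + k1 r^2 times it, then the intrinsics apply), "rvec" (rotation vector, rad) and "tvec" (3), from world to camera coordinates, as OpenCV has them. Camera axes: x right, y down, z forward; pixel columns grow to the right and rows downward; lengths in m; the calibration is good to about 2 mm. A picture is of the moment at which its call begins. calibration takes no time and is no camera call.
- hand_in(): hands the job in; it is judged then, once.
The state is a dict: "clock": time; "joints": joint angles; "qvel": joint speeds; "tau": joint torques, N m; "tcp_pos": TCP position; "orientation": TCP orientation; "contact_force": force on the tool from outside, world axes, zero at the start; "moment": the same for the moment, N m; "grip_width": finger opening in m; "gripper_force": force on a finger pad.
Only numpy, scipy, OpenCV 4.12 (cv2) and the standard library are available. Lean on these libraries where they do the work, as an engineer would, in place of code of your own. Each camera call takes 0.05 s, during which the arm holds its last target. There are 200 camera calls.

TASK

The white cop on the reeling stand is due for its picture: swing the stand's thread guide (the wire arm with the red knob) aside until it is about at right angles to where it was, lift the cop straight up out of its foot cup, and hold it up in front of the inspection camera. The middle of the cop belongs on the line of sight, 120 mm in front of the lens, with the cop square to the line of sight, blue tip up and not leaning sideways in the picture (the camera looks down at a slant, so the cop leans away from it by as much). Finish holding it still there, do not let go; do not touch the camera and leave the other things where they lie.

Things in the scene. Friction and masses are not known exactly. Their poses are not given: they have to be found in the camera images.
- guide_knob (a point): red upright finger knob (15 mm across at the widest, 37 mm tall, standing on the guide's wire arm) that swings the thread guide; this point lies on its axis, 24 mm above the wire arm's centre line and 14 mm below the knob's top; 213 mm above the worktop. The knob is 60 mm from the hinge axis. The wire arm below it is 6 mm thick; its top is 21 mm below this point.
- guide_hinge (a point): point on the vertical hinge axis of the guide, which is the axis of the steel post (14 mm thick, top 204 mm above the worktop), at 210 mm above the worktop. From here the arm reaches over the cop. Its frame is the stand's: x points from the cup to the post, z up. The printer behind it is 243 mm tall, its front 0.64 m ahead of the robot base.
- guide (a joint): angle of the thread guide in rad: 0 = its eye straight over the cop, growing as it swings aside (anticlockwise seen from above, its eye moving to the robot's right), stop at 1.9. It turns stiffly (about 0.6 N at the knob) and stays where it is left.
- cup_seat (a point): fixed point of the reeling stand on the cup's axis, 100 mm above the worktop: where the middle of the cop is while it stands in the cup. The cup is black, 39 mm across, bore 30 mm, 14 mm deep, its floor 21 mm and its rim 35 mm above the worktop; the post's axis is 95 mm from the cup's axis.
- cop_mid (a point): the white cop, yarn on a tube with blue ends, 158 mm tall; this point is its middle, on its axis, 79 mm above its foot. z points to its tip. Yarn body 44 mm across from 39 mm below to 6 mm above this point, from there narrowing to 36 mm at 33 mm above it and to 18 mm at 61 mm above it; bare tube end 16 mm across above that; the foot is 26 mm across. About 130 g, its centre of mass close to this point. The eye of the guide starts 8 mm above its tip.
- focus_point (a point): the point in the air 120 mm in front of the lens on the camera's line of sight, where the middle of the cop belongs. Its frame is the camera's: x points to the lens along the line of sight (level to slanting up), y is level, z is the upward direction of the picture: the cop's z belongs along it.
- lens (a point): centre of the lens's front face, same frame as the focus point: x points back into the camera. Grey camera 44 mm square with a ring light 68 mm across round the lens, on a round stand (92 mm across) with a steel column 363 mm tall that rises about 110 mm behind the lens. It looks from left to right, 14 to 30 degrees downward.
- mouse: cream computer mouse, to be left alone, 104x58x36 mm, origin in the middle of its underside
- note_block: block of notes, to be left alone, near the tall cabinet that bounds the worktop on the left (its nearest edge 0.38 m ahead of the robot base, 0.37 m to its left), 72x72x27 mm, origin in the middle of its underside
- pen_blue: blue pen, to be left alone, 140 mm long, 8 mm thick, origin in the middle of its underside
- tally_counter: tally counter, to be left alone, 68x42x21 mm, origin in the middle of its underside
- snips: thread snips with red handles, to be left alone, 114 mm long, 9 mm thick, origin in the middle of its underside

How it is judged:
On the way, in this order (a step that is already met when the one before it is completed fails the run):
1. the thread guide is swung well aside (over 1.2 rad) while the cop still stands in its cup (value of joint guide above 1.2 rad and distance between cop_mid and cup_seat below 0.008 m), for 0.1 s.
2. the cop is lifted straight up, clear of the cup (raised 18 mm or more and still within 25 mm of the cup's axis) (z of cop_mid in the frame of cup_seat above 0.018 m and horizontal distance between cop_mid and cup_seat below 0.025 m), for 0.05 s.
At the end, for the whole second after the job is handed in: the gripper holds the cop still in the air (over 1 N of grip, slower than 20 mm/s), nothing else carrying it, its middle within 20 mm of the focus point, its axis square to the line of sight and upright in the picture, each within 0.16 rad, tip up; the thread guide still stands aside (over 1.2 rad) (distance between cop_mid and focus_point below 0.02 m and angle between the z axis of cop_mid and the x axis of focus_point, either way round above 1.41 rad and angle between the z axis of cop_mid and the y axis of focus_point, either way round above 1.41 rad and angle between cop_mid's own z axis and vertical below 0.9 rad and height (world z) of cop_mid above 0.15 m and contact force between cop and the fingers above 1 N and contact force between cop and reel_stand below 0.5 N and contact force between cop and camera_stand below 0.5 N and linear speed of cop below 0.02 m/s and value of joint guide above 1.2 rad); the arm keeps its last pose, push and grip.
It fails at once if the camera or its stand is touched (over 1 N) (contact force between camera_stand and the arm above 1 N or contact force between camera_stand and the fingers above 1 N or contact force between camera_stand and cop above 1 N).
It fails at once if another thing is moved by more than 15 mm (distance of any of mouse, note_block, pen_blue, tally_counter, snips from where it was at the start of the episode above 0.015 m).
It also fails if it takes over 64 s, if anything falls off the work surface, if the arm or the gripper's body presses on something with over 40 N, if the wrist force passes 120 N, or if a joint passes its speed limit or range.

## Working session

There is one attempt and no reset: what is moved stays moved. The work goes in short steps, Python scripts to look and compute and a shell command to move; the robot and the scene stay as the last step left them, time stands still between calls to the robot, and variables do not carry over. Pictures are saved under pics/ and viewed, at most 10 in all, crops included, and the job is handed in when it is done.

```bash
mkdir -p pics; cat > h.py <<'E'
import numpy as np, cv2
from bench import *
def cam(n):
    c=calibration(n); R=cv2.Rodrigues(np.array(c['rvec'],float))[0]; return np.array(c['K'],float),float(c['k1']),R,np.array(c['tvec'],float).ravel()
def rays(n,uv):
    K,k1,R,t=cam(n); uv=np.atleast_2d(np.array(uv,float))
    d=cv2.undistortPoints(uv[:,None],K,np.array([k1,0,0,0.]))[:,0]
    d=np.c_[d,np.ones(len(d))]; return -R.T@t, d@R, d   # origin, world dirs (z_cam=1)
def plane(n,uv,z):
    o,w,_=rays(n,uv); return o+w*((z-o[2])/w[:,2])[:,None]
def deep(n,uv,depth):
    o,w,_=rays(n,uv); return o+w*np.asarray(depth)[:,None]
def cloud(n,D):
    v,u=np.mgrid[0:480,0:640]; p=deep(n,np.c_[u.ravel(),v.ravel()],D.ravel()).reshape(480,640,3); p[D<=0]=np.nan; return p
def proj(n,P):
    K,k1,R,t=cam(n); return cv2.projectPoints(np.atleast_2d(P).astype(float),cv2.Rodrigues(R)[0],t,K,np.array([k1,0,0,0.]))[0][:,0]
E
python3 - <<'E'
from h import *
for n in('side','top'):
    im,D=grab_frame(n); np.savez(f'{n}0.npz',im=im,D=D); cv2.imwrite(f'pics/{n}0.png',im[...,::-1])
    K,k1,R,t=cam(n); print(n,K[0,0],k1,-R.T@t,R[2],(D>0).mean())
s=get_obs();print(s, grip_point_offset)
E
```

```text
side 600.0426766300949 -0.014566206687818915 [-0.07654073  0.68042971  0.88600855] [ 0.53683112 -0.56329913 -0.62809747] 0.9961458333333333
top 541.1862141927296 -0.14547478311927178 [0.26249788 0.05471793 1.37590814] [ 0.18522668 -0.00332715 -0.98269019] 0.9959798177083333
{'clock': 0.1, 'joints': array([ 1.16889138,  0.47773236,  0.02234258,  1.55633184, -0.01149471,
        1.10929146, -0.08307513]), 'qvel': array([ 6.64944381e-04,  1.39175944e-04, -3.81962658e-04, -3.18805833e-03,
        7.37089628e-06, -7.34917797e-04,  3.97609858e-05]), 'tau': array([ 4.90635139e-03, -5.97755992e+01,  1.61393467e+00, -2.81950861e+01,
        1.28806583e-02,  5.03726013e-03, -5.71667010e-05]), 'tcp_pos': array([ 0.19531525, -0.64557916,  0.23042168]), 'orientation': array([-3.10616701e+00, -4.59690026e-01,  5.66710592e-04]), 'contact_force': array([-0.32612004, -0.11953258,  0.08454632]), 'moment': array([ 0.03051034, -0.00236967, -0.00240902]), 'gripper_force': 0.0, 'grip_width': 0.08534575783423609} -0.0187
```

View pics/side0.png

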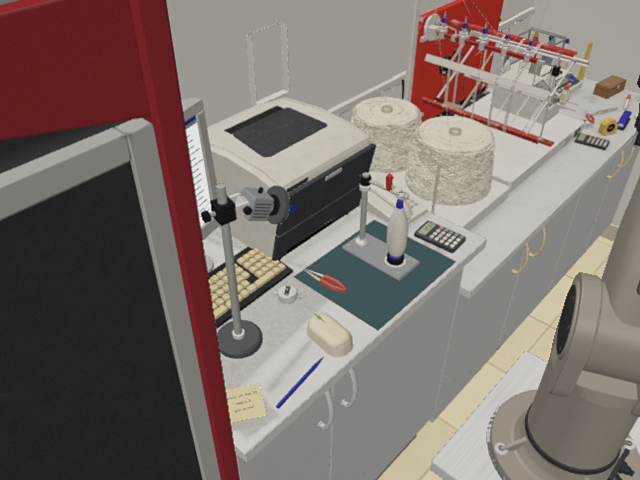

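View pics/top0.png

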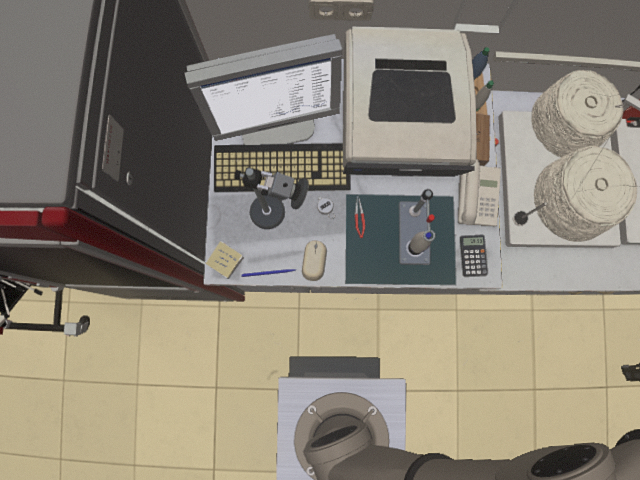

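The side view shows the cop (396,235), its blue tip (401,203), the red knob (389,181), the post (364,180) and the camera (265,205). In the top view the tip is at (428,237), the knob at (431,218), the post at (427,194) and the inspection camera around (280,190).

```bash
python3 - <<'E'
from h import *
def lab(n,m,P,name):
    k,l,s,c=cv2.connectedComponentsWithStats(m.astype(np.uint8))
    for i in range(1,k):
        if s[i,4]>12:
            p=P[l==i]; print(n,name,c[i].round(1),s[i],np.nanmedian(p,0).round(3),np.nanmax(p[:,2]).round(3))
tile=[]
for n,b in(('side',(190,170,240,190)),('top',(230,150,240,120))):
    d=np.load(n+'0.npz');im,D=d['im'],d['D'];P=cloud(n,D);np.save(n+'P.npy',P)
    h=cv2.cvtColor(im,cv2.COLOR_RGB2HSV).astype(int)
    box=np.zeros(D.shape,bool)
    if n=='side': box[165:350,200:440]=1
    else: box[150:290,210:460]=1
    lab(n,box&((h[...,0]<8)|(h[...,0]>172))&(h[...,1]>150)&(h[...,2]>70),P,'red')
    lab(n,box&(h[...,0]>108)&(h[...,0]<130)&(h[...,1]>120)&(h[...,2]>50),P,'blue')
    lab(n,box&(P[...,2]>.03)&(P[...,2]<.5)&(P[...,0]<.62)&(P[...,0]>.3),P,'high')
    x,y,w,hh=b if n=='top' else (200,170,110,90)
    if n=='top': x,y,w,hh=235,155,80,80
    tile.append(cv2.resize(im[y:y+hh,x:x+w],(400,int(400*hh/w)) ,interpolation=cv2.INTER_CUBIC))
H=max(t.shape[0] for t in tile)
cv2.imwrite('pics/c.png',np.hstack([cv2.copyMakeBorder(t,0,H-t.shape[0],0,0,0) for t in tile])[...,::-1])
E
```

```text
side red [388.9 181.6] [387 174   6  17  73] [ 0.512 -0.177  0.213] 0.227
side red [205.7 309.3] [ 200  231   19  119 1130] [0.382 0.385 0.344] 0.469
side red [332.1 284. ] [320 275  26  17 128] [ 0.539 -0.039  0.007] 0.015
side blue [399.6 203.9] [397 200   6   9  47] [ 0.481 -0.178  0.171] 0.179
side blue [292.4 208.6] [289 203   8  13  60] [ 0.637 -0.022  0.167] 0.179
side blue [394.3 257.6] [389 255  12   5  27] [ 0.473 -0.171  0.033] 0.037
side high [438.1 171.2] [437 165   3  14  34] [ 0.588 -0.509  0.046] 0.069
side high [388.  215.4] [ 359  172   54   91 2048] [ 0.492 -0.175  0.112] 0.228
side high [244.3 224.4] [ 201  183   89  152 3595] [0.559 0.192 0.307] 0.366
side high [206.2 306. ] [ 200  223   20  127 1299] [0.383 0.383 0.348] 0.476
side high [330.  327.7] [310 313  42  32 680] [0.442 0.079 0.033] 0.039
top red [356.2 221.3] [355 215   3  14  20] [ 0.548 -0.031  0.011] 0.015
top red [362.8 221. ] [362 214   3  15  22] [ 0.55  -0.049  0.011] 0.017
top red [430.8 217.6] [428 215   6   6  27] [ 0.515 -0.182  0.225] 0.231
top blue [428.1 235. ] [426 233   5   6  23] [ 0.485 -0.185  0.177] 0.182
top blue [265.1 272.6] [242 270  50   6  83] [0.412 0.2   0.007] 0.013
top high [274.4 186.4] [ 234  168   75   46 1685] [0.56  0.153 0.319] 0.367
top high [422.4 225.7] [409 189  26  65 737] [ 0.491 -0.177  0.149] 0.231
top high [313.9 258.9] [303 241  22  37 489] [0.446 0.075 0.033] 0.041
```

View pics/c.png

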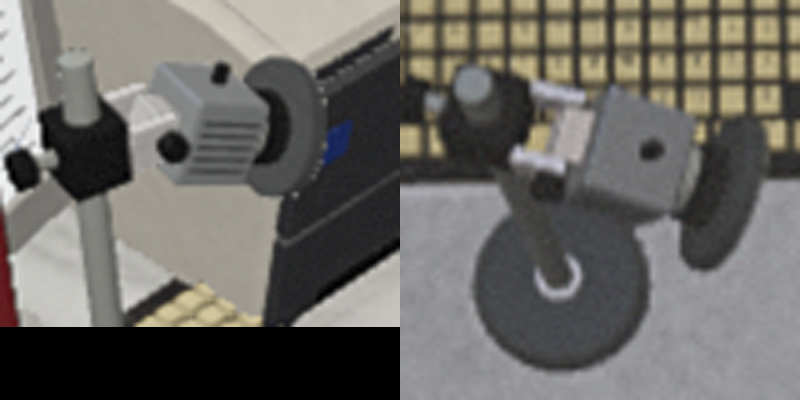

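The crops show the lens ring nearly edge-on from the top (about px 299,194), and its back seen from the side (about px 281,204). The body's top and side faces are clear in both, so I'll fit planes to them.

```bash
python3 - <<'E'
from h import *
S=np.load('sideP.npy');T=np.load('topP.npy')
def fit(p):
    p=p[~np.isnan(p).any(1)]
    for _ in range(6):
        c=np.median(p,0) if _==0 else p.mean(0); n=np.linalg.svd(p-p.mean(0))[2][2]; r=(p-p.mean(0))@n; k=abs(r)<max(2*r.std(),.001); p=p[k]
    return p.mean(0).round(4),n.round(3),r.std().round(4),len(p)
def reg(P,o,s,poly):
    poly=(np.array(poly)/s+o).astype(int); m=np.zeros((480,640),np.uint8); cv2.fillPoly(m,[poly],1); return P[m>0]
print('bodytop(top)',fit(reg(T,(235,155),5,[(212,95),(285,130),(262,205),(195,180)])))
print('bodytop(side)',fit(reg(S,(200,170),400/110,[(170,75),(205,95),(255,95),(225,78)])))
print('bodyside(side)',fit(reg(S,(200,170),400/110,[(205,110),(255,110),(248,175),(195,170)])))
a=reg(S,(200,170),400/110,[(262,65),(290,62),(315,80),(318,130),(300,180),(270,190),(262,180),(290,150),(298,110),(285,88),(265,85)])
print('ringback(side)',fit(a))
a=reg(T,(235,155),5,[(330,125),(355,120),(345,200),(310,262),(290,258),(290,210),(310,180)])
print('ring(top)',fit(a))
# ring points all: high region with y< .13
for n,P,b in(('S',S,(262,180,295,230)),('T',T,(285,170,315,215))):
    p=P[b[1]:b[3],b[0]:b[2]].reshape(-1,3); p=p[(p[:,2]>.2)&(p[:,2]<.4)&(p[:,0]<.64)]
    print(n,len(p),np.percentile(p,[2,50,98],axis=0).round(3).tolist())
# column top
p=T[168:178,245:258].reshape(-1,3);p=p[p[:,2]>.355];print('coltop',p.mean(0),len(p))
p=S[250:320,224:246].reshape(-1,3);p=p[(p[:,2]>.05)&(p[:,2]<.3)];print('col side',np.median(p,0))
# post/knob/cop
p=T[185:200,418:436].reshape(-1,3);q=p[(p[:,2]>.195)];print('post top',np.median(q,0),len(q))
print('knob top', plane('top',[430.8,217.6],.227), 'knob side z.213',plane('side',[388.9,181.6],.213),'tip top z.179',plane('top',[428.1,235],.177),'tip side .171',plane('side',[399.6,203.9],.170))
p=T[205:262,405:440].reshape(-1,3);print('cup rim?',np.nanmedian(p[(p[:,2]>.03)&(p[:,2]<.04)],0))
E
```

```text
bodytop(top) (array([0.554 , 0.137 , 0.3242]), array([ 0.114,  0.404, -0.908]), np.float64(0.0016), 234)
bodytop(side) (array([0.5507, 0.1413, 0.3256]), array([-0.061, -0.41 ,  0.91 ]), np.float64(0.0004), 80)
bodyside(side) (array([0.5347, 0.1489, 0.3065]), array([-0.978,  0.208, -0.011]), np.float64(0.001), 241)
ringback(side) (array([0.5329, 0.1095, 0.2973]), array([-0.217, -0.885, -0.412]), np.float64(0.0009), 262)
ring(top) (array([0.5439, 0.1023, 0.3054]), array([0.197, 0.875, 0.442]), np.float64(0.0011), 152)
S 977 [[0.515, -0.018, 0.207], [0.534, 0.117, 0.301], [0.632, 0.148, 0.324]]
T 574 [[0.518, 0.088, 0.275], [0.548, 0.11, 0.31], [0.577, 0.132, 0.325]]
coltop [0.57016504 0.19969594 0.36204514] 47
col side [0.56446513 0.20551881 0.156834  ]
post top [ 0.57559046 -0.17980138  0.19982792] 77
knob top [[ 0.51423259 -0.18145528  0.227     ]] knob side z.213 [[ 0.51081877 -0.17607595  0.213     ]] tip top z.179 [[ 0.48471936 -0.18463247  0.177     ]] tip side .171 [[ 0.48152321 -0.17891706  0.17      ]]
cup rim? [ 0.48091046 -0.17356641  0.03413236]
```

```bash
python3 -m pendant '{"translation":[[0,0,2],[2,3,2.4],[4,6,2.4],[6,9,2.4],[8,12,2.4],[10,15,2.4],[12,17.6,2.4],[12.7,18.7,2.4],[12.7,18.7,2.4],[12.7,18.7,2.4],[12.7,18.7,2.4]],"delta_rot":[[0,0,0],[0,0,-1],[0,0,-2],[0,0,-3],[0,0,-3.4],[0,0,-3.4],[0,0,-3.4],[0,0,-3.4],[0,0,-3.4],[0,0,-3.4],[0,0,-3.4]]}' 0.6 30
python3 - <<'E'
from h import *
s=get_obs();print(s['joints'].round(3),s['clock'])
ims=[]
for n,P in(('side',[.5135,-.179,.213]),('top',[.5135,-.179,.213])):
    im,D=grab_frame(n); u=proj(n,[P])[0]; x,y=int(u[0])-50,int(u[1])-45
    ims.append(cv2.resize(im[y:y+100,x:x+100],(400,400),interpolation=cv2.INTER_CUBIC))
cv2.imwrite('pics/a1.png',np.hstack(ims)[...,::-1])
E
```

```text
clock: 1.48
tcp_pos: [0.5153, -0.1728, 0.291]
orientation: [-3.139, -0.01, -0.001]
contact_force: [-0.6, -0.8, 0.3]
grip_width: 0.0512
gripper_force: 0.0
[ 0.415  0.22  -0.242  1.785  0.055  1.143 -1.408] 1.475
```

View pics/a1.png

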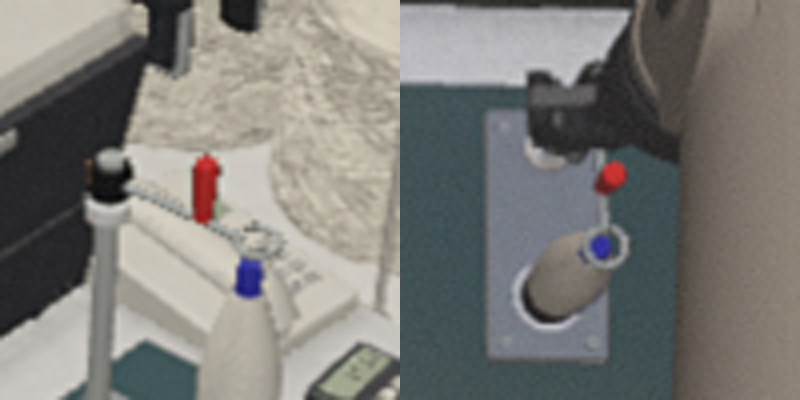

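The side crop shows the open fingers above the red knob, with the knob between them as planned (knob 205,190; fingers 165 and 240 at the top). I'll descend and close.

```bash
python3 -m pendant '{"translation":[[0,-0.1,-1.5],[0,-0.1,-3],[0,-0.1,-3.65],[0,-0.1,-3.65],[0,-0.1,-3.65]],"delta_rot":[[0,0,0],[0,0,0],[0,0,0],[0,0,0],[0,0,0]]}'; python3 -m pendant '{"translation":[[0,0,0],[0,0,0],[0,0,0],[0,0,0],[0,0,0]],"delta_rot":[[0,0,0],[0,0,0],[0,0,0],[0,0,0],[0,0,0]]}' 0.0 20
```

```text
clock: 2.2
tcp_pos: [0.5138, -0.1817, 0.2015]
orientation: [3.141, -0.006, 0.003]
contact_force: [0.3, -0.0, 0.1]
grip_width: 0.0512
gripper_force: 0.0
clock: 2.82
tcp_pos: [0.5134, -0.1821, 0.2009]
orientation: [3.14, -0.006, 0.002]
contact_force: [-1.0, -3.2, 6.1]
grip_width: 0.0135
gripper_force: 19.7
```

```bash
python3 -m pendant '{"translation":[[0.05,-0.48,0],[0.19,-0.94,0],[0.42,-1.36,0],[0.73,-1.72,0],[1.1,-2.02,0],[1.53,-2.24,0],[1.99,-2.37,0],[2.3,-2.4,0],[2.3,-2.4,0],[2.3,-2.4,0]],"delta_rot":[[0,0,0],[0,0,0],[0,0,0],[0,0,0],[0,0,0],[0,0,0],[0,0,0],[0,0,0],[0,0,0],[0,0,0]]}'; python3 -m pendant '{"translation":[[0,0,0],[0,0,0],[0,0,0],[0,0,1],[0,0,2.4],[0,0,4],[0,0,4],[0,0,4]],"delta_rot":[[0,0,0],[0,0,0],[0,0,0],[0,0,0],[0,0,0],[0,0,0],[0,0,0],[0,0,0]]}' 0.4
python3 - <<'E'
from h import *
print(get_obs()['joints'].round(3))
ims=[]
for n in('side','top'):
    im,D=grab_frame(n); u=proj(n,[[.5135,-.2,.17]])[0]; x,y=int(u[0])-60,int(u[1])-60
    ims.append(cv2.resize(im[y:y+120,x:x+120],(400,400),interpolation=cv2.INTER_CUBIC))
    h=cv2.cvtColor(im,cv2.COLOR_RGB2HSV).astype(int); m=((h[...,0]<8)|(h[...,0]>172))&(h[...,1]>150)&(h[...,2]>70);m[:y]=0;m[y+120:]=0;m[:,:x]=0;m[:,x+120:]=0
    k,l,s,c=cv2.connectedComponentsWithStats(m.astype(np.uint8))
    for i in range(1,k):
        if s[i,4]>8: print(n,c[i],s[i,4],plane(n,c[i],.213 if n=='side' else .225))
cv2.imwrite('pics/a2.png',np.hstack(ims)[...,::-1])
E
```

```text
clock: 4.08
tcp_pos: [0.5703, -0.2417, 0.2003]
orientation: [3.141, -0.005, 0.0]
contact_force: [-1.2, -3.6, 3.9]
grip_width: 0.0133
gripper_force: 22.8
clock: 5.08
tcp_pos: [0.5701, -0.2408, 0.2994]
orientation: [-3.141, 0.004, 0.001]
contact_force: [-0.5, 0.8, -0.3]
grip_width: 0.0342
gripper_force: 0.0
[ 0.454  0.341 -0.203  1.603  0.072  1.206 -1.337]
side [386.31506849 161.71232877] 73 [[ 0.5617375  -0.23412236  0.213     ]]
top [455.44827586 196.51724138] 29 [[ 0.56346974 -0.23841539  0.225     ]]
```

View pics/a2.png

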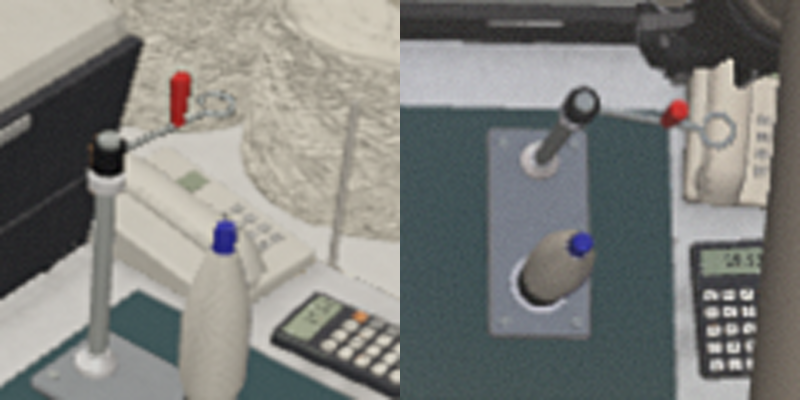

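The guide now stands well aside: red knob at side crop (180,95) and top crop (675,112), about 1.38 rad by my measurement. The cop is still in its cup. Next is the cop grasp.

```bash
python3 - <<'E'
from h import *
from scipy.optimize import least_squares
from scipy.spatial.transform import Rotation as R
for n in('side','top'):
    im,D=grab_frame(n);P=cloud(n,D).reshape(-1,3)
    q=P[(P[:,2]>.062)&(P[:,2]<.104)&(np.hypot(P[:,0]-.482,P[:,1]+.181)<.035)]
    r=least_squares(lambda c:np.hypot(q[:,0]-c[0],q[:,1]-c[1])-.022,[.482,-.181],loss='soft_l1',f_scale=.002)
    print(n,len(q),r.x.round(4))
s=get_obs(); Rc=R.from_rotvec(s['orientation']); p=s['tcp_pos']
a=np.radians(60);az=np.array([np.cos(a),np.sin(a),0])
rot=R.from_rotvec(np.radians(45)*np.array([np.sin(a),-np.cos(a),0]))*R.from_rotvec([0,0,a])
Rt=rot*R.from_rotvec([np.pi,0,0]); d=Rt.apply([0,0,1]); print('d',d,'y',Rt.apply([0,1,0]))
dr=(Rt*Rc.inv()).as_rotvec(); print('rot units',(np.degrees(dr)/5).round(2))
g=np.array([.4825,-.1835,.092])
for nm,b in(('pre',.10),('grasp',0)): t=g-b*d+.0187*d; print(nm,t.round(4),((t-p)/.025).round(2))
E
```

```text
side 310 [ 0.4811 -0.1815]
top 56 [ 0.4828 -0.1823]
d [ 0.35355339  0.61237244 -0.70710678] y [ 8.66025404e-01 -5.00000000e-01  5.55111512e-17]
rot units [ 4.7  -8.18 11.38]
pre [ 0.4538 -0.2333  0.1495] [-4.65  0.3  -5.97]
grasp [ 0.4891 -0.172   0.0788] [-3.23  2.75 -8.8 ]
```

```bash
python3 -m pendant '{"translation":[[-1,0,0.5],[-2,-0.5,1],[-3,-1,1],[-4,-1.5,1],[-5,-2,1],[-6,-2,1],[-6,-2,1],[-6,-2,1],[-6,-2,1],[-6,-2,1],[-6,-2,1]],"delta_rot":[[0.59,-1.02,1.42],[1.18,-2.04,2.84],[1.77,-3.07,4.27],[2.35,-4.09,5.69],[2.94,-5.11,7.11],[3.52,-6.13,8.53],[4.11,-7.16,9.96],[4.7,-8.18,11.38],[4.7,-8.18,11.38],[4.7,-8.18,11.38],[4.7,-8.18,11.38]]}' 1
python3 - <<'E'
from h import *
from scipy.spatial.transform import Rotation as R
s=get_obs(); print(s['joints'].round(3)); Rc=R.from_rotvec(s['orientation']); d=Rc.apply([0,0,1]);print(d,Rc.apply([0,1,0]))
g=np.array([.482,-.182,.092])
for b in(.10,0): t=g-b*d+.0187*d; print(t.round(4),((t-s['tcp_pos'])/.025).round(2))
E
```

```text
clock: 6.65
tcp_pos: [0.4209, -0.2903, 0.3256]
orientation: [-2.247, -1.297, -0.932]
contact_force: [1.0, 0.7, -0.0]
grip_width: 0.0858
gripper_force: 0.0
[ 1.152  0.338 -0.307  1.778 -0.649  1.381  0.564]
[ 0.3543344   0.61250012 -0.70660508] [ 8.65968524e-01 -5.00097937e-01  7.53445512e-04]
[ 0.4532 -0.2318  0.1494] [ 1.29  2.34 -7.05]
[ 0.4886 -0.1705  0.0788] [ 2.71  4.79 -9.87]
```

```bash
python3 -m pendant '{"translation":[[0.3,0.5,-2],[0.6,1,-4],[0.9,1.7,-5.5],[1.29,2.34,-7.05],[1.29,2.34,-7.05],[1.29,2.34,-7.05]],"delta_rot":[[0,0,0],[0,0,0],[0,0,0],[0,0,0],[0,0,0],[0,0,0]]}' 1
python3 - <<'E'
from h import *
from scipy.spatial.transform import Rotation as R
s=get_obs(); print(s['joints'].round(3)); Rc=R.from_rotvec(s['orientation']); d=Rc.apply([0,0,1]);print(d,Rc.apply([0,1,0]))
t=np.array([.482,-.182,.092])+.0187*d; print(((t-s['tcp_pos'])/.025).round(2))
ims=[]
for n in('side','top'):
    im,D=grab_frame(n); u=proj(n,[[.47,-.2,.12]])[0]; x,y=int(u[0])-70,int(u[1])-70
    ims.append(cv2.resize(im[y:y+140,x:x+140],(400,400),interpolation=cv2.INTER_CUBIC))
cv2.imwrite('pics/a3.png',np.hstack(ims)[...,::-1])
E
```

```text
clock: 7.4
tcp_pos: [0.4533, -0.2336, 0.1503]
orientation: [-2.248, -1.298, -0.934]
contact_force: [0.3, -0.1, 0.4]
grip_width: 0.0854
gripper_force: 0.0
[ 1.078  0.534 -0.357  1.973 -0.714  1.     0.726]
[ 0.35591579  0.6118844  -0.7063437 ] [ 0.86555972 -0.50080038  0.00231392]
[ 1.42  2.52 -2.86]
```

View pics/a3.png

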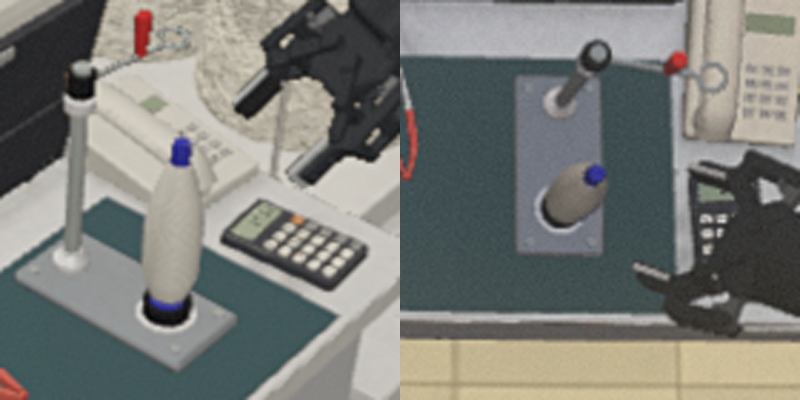

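The open fingers (side crop 250,100 and 310,165) straddle the approach line to the cop, and the guide clears the hand. I'll move in and close.

```bash
python3 -m pendant '{"translation":[[0.47,0.84,-0.95],[0.95,1.68,-1.9],[1.42,2.52,-2.86],[1.42,2.52,-2.86],[1.42,2.52,-2.86],[1.42,2.52,-2.86]],"delta_rot":[[0,0,0],[0,0,0],[0,0,0],[0,0,0],[0,0,0],[0,0,0]]}' 1; python3 -m pendant '{"translation":[[0,0,0],[0,0,0],[0,0,0],[0,0,0],[0,0,0],[0,0,0]],"delta_rot":[[0,0,0],[0,0,0],[0,0,0],[0,0,0],[0,0,0],[0,0,0]]}' 0 40
```

```text
clock: 8.25
tcp_pos: [0.4885, -0.1716, 0.0782]
orientation: [-2.249, -1.296, -0.935]
contact_force: [0.9, 0.6, -1.1]
grip_width: 0.0855
gripper_force: 0.0
clock: 9.0
tcp_pos: [0.4883, -0.1695, 0.0776]
orientation: [-2.245, -1.296, -0.934]
contact_force: [-2.2, -1.5, 6.1]
grip_width: 0.0424
gripper_force: 40.2
```

```bash
python3 -m pendant '{"translation":[[0,0,0.3],[0,0,0.7],[0,0,1.2],[0,0,1.8],[0,0,2.4],[0,0,3],[0,0,3.6],[0,0,4],[0,0,4],[0,0,4]],"delta_rot":[[0,0,0],[0,0,0],[0,0,0],[0,0,0],[0,0,0],[0,0,0],[0,0,0],[0,0,0],[0,0,0],[0,0,0]]}'
cat > cop.py <<'E'
from h import *
def cop(c0,rad=.1):
    """axis of the held cop: blue tip (both views, ray crossing) and blue foot"""
    out={}
    for n in('side','top'):
        im,D=grab_frame(n); cv2.imwrite('pics/last_%s.png'%n,im[...,::-1]); P=cloud(n,D)
        h=cv2.cvtColor(im,cv2.COLOR_RGB2HSV).astype(int)
        near=np.linalg.norm(np.nan_to_num(P,nan=9)-c0,axis=2)<rad
        b=near&(h[...,0]>108)&(h[...,0]<130)&(h[...,1]>120)&(h[...,2]>50)
        w=near&(h[...,1]<60)&(h[...,2]>95)
        k,l,s,c=cv2.connectedComponentsWithStats(b.astype(np.uint8))
        out[n]=dict(blue=[(c[i].round(1),s[i,4],np.nanmedian(P[l==i],0).round(4)) for i in range(1,k) if s[i,4]>8],yarn=P[w],im=im)
        print(n,out[n]['blue'],w.sum(),out[n]['yarn'].mean(0).round(4))
    return out
E
python3 - <<'E'
from cop import *
cop(np.array([.482,-.182,.2]))
print(get_obs()['joints'].round(3))
E
```

```text
clock: 10.25
tcp_pos: [0.488, -0.1695, 0.1769]
orientation: [-2.246, -1.296, -0.933]
contact_force: [-0.7, 0.2, -2.0]
grip_width: 0.042
gripper_force: 40.7
side [(array([404.6, 162.6]), np.int32(71), array([ 0.4785, -0.1764,  0.2709])), (array([398.2, 223.2]), np.int32(58), array([ 0.4748, -0.1707,  0.1275]))] 1172 [ 0.4847 -0.1748  0.2053]
top [(array([435.2, 227.9]), np.int32(39), array([ 0.4814, -0.1801,  0.2764]))] 442 [ 0.4948 -0.179   0.2211]
[ 0.996  0.468 -0.412  2.015 -0.773  0.945  0.639]
```

```bash
python3 - <<'E'
from h import *
from scipy.spatial.transform import Rotation as R
f=np.array([-.194,-.889,-.415]);f/=np.linalg.norm(f);p0=np.array([.5545,.147,.3045])
for n,b in(('side',(255,180,298,230)),('top',(280,170,315,215))):
    P=np.load(n+'P.npy')[b[1]:b[3],b[0]:b[2]].reshape(-1,3);P=P[(P[:,2]>.22)&(P[:,2]<.335)&(P[:,0]<.6)&(P[:,0]>.5)]
    s=(P-p0)@f; rr=np.linalg.norm((P-p0)-s[:,None]*f,axis=1)
    for a in np.arange(.02,.08,.004):
        k=(s>=a)&(s<a+.004)
        if k.sum(): print(n,a.round(3),k.sum(),np.percentile(rr[k],[10,50,95]).round(3))
e=np.array([-f[1],f[0],0]);e/=np.linalg.norm(e);ang=np.arcsin(-f[2]);Rr=R.from_rotvec(ang*e);print('up',Rr.apply([0,0,1]),'rot units',(np.degrees(ang)*e/5).round(2))
s=get_obs();off=Rr.apply(np.array([.482,-.180,.1995])-s['tcp_pos'])
F=p0+.171*f; print('F',F)
for b in(.05,0): print(((F+b*f-off-s['tcp_pos'])/.025).round(2))
E
```

```text
side 0.02 11 [0.018 0.023 0.026]
side 0.024 9 [0.012 0.014 0.019]
side 0.028 45 [0.012 0.015 0.018]
side 0.032 51 [0.014 0.017 0.019]
side 0.036 150 [0.017 0.025 0.033]
side 0.04 315 [0.019 0.028 0.034]
side 0.044 75 [0.031 0.033 0.035]
side 0.048 24 [0.031 0.032 0.034]
top 0.02 14 [0.017 0.022 0.032]
top 0.024 25 [0.013 0.017 0.019]
top 0.028 39 [0.014 0.017 0.021]
top 0.032 35 [0.013 0.017 0.022]
top 0.036 35 [0.015 0.018 0.028]
top 0.04 177 [0.02  0.029 0.037]
top 0.044 61 [0.03  0.034 0.038]
top 0.048 36 [0.03  0.034 0.038]
up [-0.08847212 -0.40542119  0.90983863] rot units [ 4.79 -1.05  0.  ]
F [ 0.52132902 -0.00500517  0.23354146]
[1.26 5.55 0.81]
[1.64 7.33 1.64]
```

```bash
python3 -m pendant '{"translation":[[0,0.5,0.6],[0,1.1,1],[0,1.8,1],[0.2,2.5,1],[0.5,3.2,0.9],[0.8,3.9,0.85],[1.1,4.6,0.81],[1.26,5.2,0.81],[1.26,5.55,0.81],[1.26,5.55,0.81],[1.26,5.55,0.81],[1.26,5.55,0.81]],"delta_rot":[[0,0,0],[0.5,-0.1,0],[1.2,-0.26,0],[1.9,-0.42,0],[2.6,-0.57,0],[3.3,-0.72,0],[4,-0.88,0],[4.6,-1,0],[4.79,-1.05,0],[4.79,-1.05,0],[4.79,-1.05,0],[4.79,-1.05,0]]}'
cat >> cop.py <<'E'
def axis(o,m0,u0,up=np.array([-.0885,-.4054,.9098])):
    from scipy.optimize import least_squares
    pts=np.vstack([o['side']['yarn'],o['top']['yarn']]); pts=pts[~np.isnan(pts).any(1)]
    def res(x):
        u=u0+np.array([x[3],x[4],0]);u/=np.linalg.norm(u);v=pts-x[:3];s=v@u
        r=np.linalg.norm(v-s[:,None]*u,axis=1)
        return np.r_[r-np.interp(s,[-.039,.006,.033,.061],[.022,.022,.018,.009]),(x[:3]-m0)@u]
    x=least_squares(res,[*m0,0,0],loss='soft_l1',f_scale=.002).x;u=u0+np.array([x[3],x[4],0]);u/=np.linalg.norm(u)
    return x[:3],u
E
python3 - <<'E'
from cop import *
s=get_obs();up=np.array([-.0885,-.4054,.9098]);F=np.array([.5213,-.005,.2335]);f=np.array([-.194,-.889,-.415])
m=F+.05*f
o=cop(m); a,u=axis(o,m,up); print(m,a.round(4),u.round(3))
sd=[b for b in o['side']['blue']]
tile=[]
for n in('side','top'):
    q=proj(n,[F])[0].astype(int); x,y=q[0]-90,max(q[1]-80,0); tile.append(cv2.resize(o[n]['im'][y:y+180,x:x+180],(400,400)))
cv2.imwrite('pics/a4.png',np.hstack(tile)[...,::-1])
E
```

```text
clock: 11.85
tcp_pos: [0.5199, -0.0314, 0.1978]
orientation: [-1.9, -1.022, -1.194]
contact_force: [-0.8, -0.2, -0.8]
grip_width: 0.0423
gripper_force: 40.7
side [(array([362. , 175.8]), np.int32(82), array([ 0.502 , -0.075 ,  0.2786])), (array([335.7, 242.6]), np.int32(84), array([ 0.5102, -0.0128,  0.1506]))] 1226 [ 0.5029 -0.0421  0.2191]
top [(array([387.2, 215.1]), np.int32(54), array([ 0.5057, -0.0782,  0.2825])), (array([351.1, 221.8]), np.int32(17), array([ 0.5184, -0.0108,  0.1502]))] 569 [ 0.5087 -0.0499  0.2319]
[ 0.5116  -0.04945  0.21275] [ 0.5101 -0.0616  0.2283] [-0.084 -0.477  0.875]
```

View pics/a4.png

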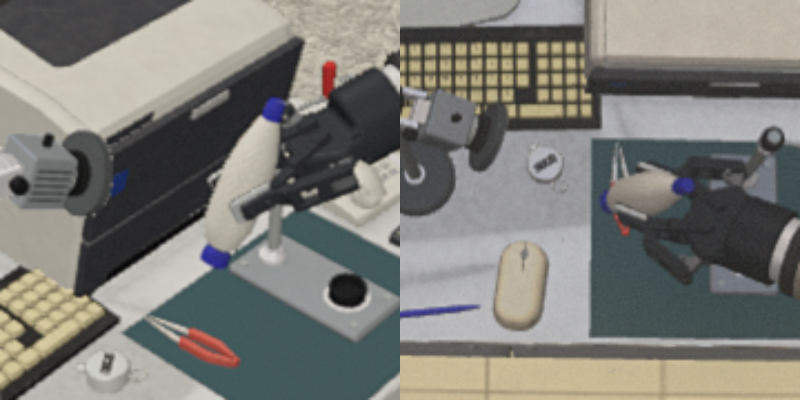

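The held cop leans away from the camera as planned (blue tip at side crop 272,110, foot at 213,258), and nothing is near the camera. The measured axis (-.07,-.42,.91) agrees with the target, so I'll make the last 50 mm.

```bash
python3 -m pendant '{"translation":[[0.08,0.36,0.17],[0.16,0.71,0.33],[0.23,1.07,0.5],[0.31,1.42,0.66],[0.39,1.78,0.85],[0.39,1.78,0.85],[0.39,1.78,0.85],[0.39,1.78,0.85],[0.39,1.78,0.85],[0.39,1.78,0.85]],"delta_rot":[[0,0,0],[0,0,0],[0,0,0],[0,0,0],[0,0,0],[0,0,0],[0,0,0],[0,0,0],[0,0,0],[0,0,0]]}'
python3 - <<'E'
from cop import *
F=np.array([.5213,-.005,.2335]);o=cop(F)
b=o['side']['blue'];k=np.array([.54,-.56,-.63])
ts,fs=max(b,key=lambda q:q[2][2])[2]+.006*k,min(b,key=lambda q:q[2][2])[2]+.010*k
u=(ts-fs)/np.linalg.norm(ts-fs);print('mid',(ts+fs)/2,'u',u,'vs F',(ts+fs)/2-F, np.linalg.norm(ts-fs))
for n in('side','top'):
    im=o[n]['im'];h=cv2.cvtColor(im,cv2.COLOR_RGB2HSV).astype(int)
    m=((h[...,0]<8)|(h[...,0]>172))&(h[...,1]>150)&(h[...,2]>70);q=proj(n,[[.563,-.236,.213]])[0].astype(int)
    w=np.argwhere(m[q[1]-15:q[1]+15,q[0]-15:q[0]+15]);print(n,'knob px',q,len(w),(w.mean(0)[::-1]+q-15) if len(w) else '')
s=get_obs();print(s['clock'],abs(s['qvel']).max())
E
```

```text
clock: 13.2
tcp_pos: [0.5295, 0.0135, 0.2187]
orientation: [-1.899, -1.021, -1.194]
contact_force: [-0.8, -0.3, -0.8]
grip_width: 0.0423
gripper_force: 40.7
side [(array([342.7, 174.4]), np.int32(80), array([ 0.5116, -0.0299,  0.2987])), (array([316.1, 242.7]), np.int32(79), array([0.5197, 0.0324, 0.1721]))] 1260 [0.5125 0.0041 0.2397]
top [(array([366.6, 208. ]), np.int32(50), array([ 0.5152, -0.0346,  0.3036]))] 566 [ 0.5179 -0.005   0.2532]
mid [ 0.51997 -0.00323  0.23036] u [-0.07186177 -0.42066451  0.90436566] vs F [-0.00133  0.00177 -0.00314] 0.1427741068961736
side knob px [386 161] 4 [386.  155.5]
top knob px [453 198] 22 [456.09090909 195.90909091]
13.3 0.0009764647985871233
```

View pics/last_side.png

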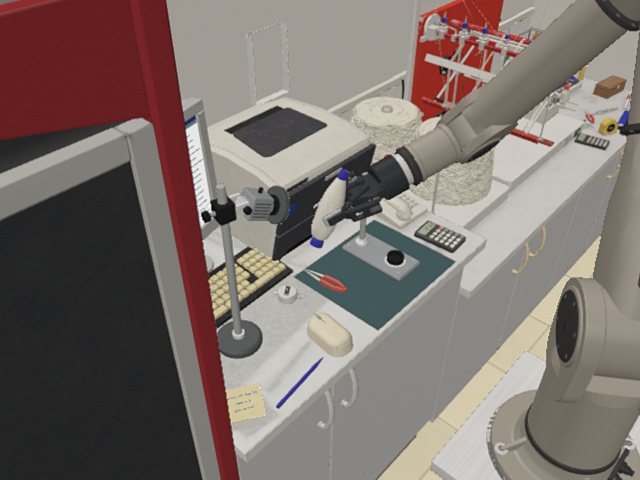

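The cop (tip 343,174; foot 316,243) stands in front of the lens within about 4 mm of the focus point I measured. It is still, and the top view shows the knob has not moved. Handing in.

```bash
python3 -c "from bench import hand_in; print(hand_in())"
```

```text
the job is handed in; nothing more can be done
None
```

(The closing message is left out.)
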